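Put the microscope optics away in their colour-coded seats and cap the red objective

ROBOT

A 6-joint arm with a two-finger parallel gripper is mounted at the origin on the work surface. World frame = base frame: x ahead of the robot, y to its left, z up, the work surface at z = 0. Lengths are in m, angles in rad, forces in N, time in s.
With the tool pointing down it reaches from about 0.35 to 0.725 m from the base axis. Payload 4.3 kg.
Tool frame: the origin (TCP) lies on the centre line of the jaws, within the pads' length; the fingertips stand 17 mm ahead of it and the grasp point (between the pads) lies 2 mm behind it; z points along the fingers, y is the direction in which the jaws open and shut (so a half turn about z gives the same grasp; the last joint's range is limited). The gripper opens to 85 mm and grips with 20 to 120 N. Pads are 22 mm wide; open, the fingers measure 114 mm over their backs; the gripper's body (76 mm by 85 mm) begins 54 mm behind the grasp point. The pads swing forward as they close: fully open they stand 13 mm farther back than shut.
Start: joints at [-1.316, 0.377, 0.081, 1.274, 0, 1.46], TCP at [0.205, -0.537, 0.248] pointing down, gripper open.
Joint ranges: [-2.72, 2.72], [-0.84, 1.66], [-1.02, 1.22], [-1.77, 2.12], [-1.37, 1.28], [-3.14, 3.14]. Speed limits (rad/s): [2.57, 2.57, 3.14, 3.14, 3.14, 3.14].

INTERFACE

Orientations are given as a unit quaternion [x, y, z, w].
In Python, from station import r gives the robot as it stands. Calls block until the motion is done:
- r.reach(position, orientation): joint-space move of the TCP to a pose.
- r.movel(position, orientation=None, speed=0.15, stop_force=None): straight line of the TCP; orientation=None keeps the orientation; speed is the mean speed in m/s. With stop_force (N) it stops when the force on the tool has changed by that much, and returns True; else False.
- r.goto_joints(angles): joint-space move.
- r.grip(opening, effort=None): opening from 0.0 (shut) to 1.0 (fully open); effort is the grip in N (None keeps the last); returns when the fingers have stopped.
- r.wait(seconds).
- r.ik(position, orientation): joint angles nearest the present ones, or None.
- r.state(): the state.
- r.grab_frame(name): name is "scene" or "top" or "wrist"; returns a dict with "color" (480x640x3 uint8, blue, green, red), "fx", "fy", "cx", "cy" (pixels), "extrinsics" (4x4, takes a point from world to camera coordinates). Camera axes: x right, y down, z forward; pixel columns grow to the right and rows downward; lengths in m; the calibration is good to about 2 mm. A picture is of the moment at which its call begins. There is no depth.
A pose or a line that the arm cannot do raises r.IKError and nothing moves.
- r.job_done(): hands the job in, once; it reports no verdict.
Trained networks look in a picture, given as the dict that the camera call returned (one of the last four; its "shot" number tells which), for a name from the list of things; names that differ only in an ending like _2 or _b are one class to them, and where a whole thing is asked for, a point or a joint stands for the part that bears it (a point fixed in the world has none). Each returns a list of dicts, best first, with "p" (0 to 1); they miss things now and then, are a little off and sometimes report something else, mostly with a low value. They report only what shows in the picture. A call takes as long as a camera call.
- r.boxes_of(picture, query): "point" ([x, y, z] in m, in world coordinates, good to about 4 mm: the middle of the surface that is visible of it).
- r.cut_out(picture, query): "pixels" (480x640 bool, what is visible of it).
The state is a dict: "time_s": time; "q": joint angles; "qd": joint speeds; "joint_torque": joint torques, N m; "ee_pos": TCP position; "eef_rot": TCP orientation; "force": force on the tool from outside, world axes, zero at the start; "moment": the same for the moment, N m; "gripper_width": opening from 0.0 (shut) to 1.0 (fully open).
Only numpy, scipy, OpenCV 4.12 (cv2) and the standard library are available. Lean on these libraries where they do the work, as an engineer would, in place of code of your own. Each camera call takes 0.05 s, during which the arm holds its last target. There are 200 camera calls.

TASK

Put each of the two microscope objectives upright into the round seat of its own colour, and each of the two filter cubes flat into the rectangular pocket of its own colour; handle the optics carefully, never dropping them or knocking them over. Only when all four are fully home, finish by covering the red-ringed objective in its seat with a grey dust cap: two caps look alike, so use the one that goes right down over it, and leave the other one off, standing on the bench.

Things in the scene. Friction and masses are not known exactly. Their poses are not given: they have to be found in the camera images.
- obj_red_c (a point): Centre (half-way up) of the microscope objective with the red ring: a metal barrel standing upright, nose up, 60 mm tall, z axis up. From its underside: foot 26 mm diameter for 6 mm, then a plain barrel 34 mm diameter up to 42 mm (the place to grip; above 24 mm up the fingertips stay clear of its seat's rim), then a cone that narrows from 34 to 18 mm, red in its lower part, with a flat tip. About 0.16 kg. It belongs in the red round seat.
- obj_blue_c (a point): Centre (half-way up) of the microscope objective with the blue ring: a metal barrel standing upright, nose up, 60 mm tall, z axis up. From its underside: foot 26 mm diameter for 6 mm, then a plain barrel 34 mm diameter up to 42 mm (the place to grip; above 24 mm up the fingertips stay clear of its seat's rim), then a cone that narrows from 34 to 18 mm, blue in its lower part, with a flat tip. About 0.16 kg. It belongs in the blue round seat.
- cube_green_c (a point): Centre (half-way up) of the black filter cube with the green top: a block 46 mm along its x, 32 mm along its y, 40 mm tall, z up. Grip it across the 32 mm width, in its upper half. About 0.09 kg. It belongs in the green rectangular pocket, either end first.
- cube_yellow_c (a point): Centre (half-way up) of the black filter cube with the yellow top: a block 46 mm along its x, 32 mm along its y, 40 mm tall, z up. Grip it across the 32 mm width, in its upper half. About 0.09 kg. It belongs in the yellow rectangular pocket, either end first.
- cap_wide_c (a point): Centre (half-way up) of the wider of two look-alike grey dust caps: a round cup standing mouth down, 46 mm outer diameter, 41 mm bore, 40 mm tall, closed flat top 3 mm thick, z up. 0.03 kg. It goes right down over an objective until its roof rests on the flat tip; its centre is then 13 mm above the objective's centre (48 mm above the bench when the objective is in its seat).
- cap_narrow_c (a point): Centre (half-way up) of the narrower of two look-alike grey dust caps: a round cup standing mouth down, 39 mm outer diameter, 30 mm bore, 40 mm tall, closed flat top 3 mm thick, z up. 0.03 kg. It sticks on the cone of an objective and does not go down. It is not needed and stays standing on the bench.
- seat_red: The red round seat for the red-ringed objective, fixed to the bench: a cup of 56 mm outer and 46 mm inner diameter, rim 14 mm above the bench, inner floor 5 mm above the bench, on a thin black 68 mm square base. Origin: centre of its underside, on the bench. An objective fully down in it has its centre 35 mm above the bench.
- seat_blue: The blue round seat for the blue-ringed objective, fixed to the bench: a cup of 56 mm outer and 46 mm inner diameter, rim 14 mm above the bench, inner floor 5 mm above the bench, on a thin black 68 mm square base. Origin: centre of its underside, on the bench. An objective fully down in it has its centre 35 mm above the bench.
- pocket_green: The green rectangular pocket for the green-topped filter cube, fixed to the bench: a shallow tray with inside 60 mm along its x and 44 mm along its y, walls 5 mm thick, rim 10 mm and inner floor 5 mm above the bench, on a thin black base. Origin: centre of its underside, on the bench. A cube lies along it, its x along the pocket's x (either way); fully down, the cube's centre is 25 mm above the bench.
- pocket_yellow: The yellow rectangular pocket for the yellow-topped filter cube, fixed to the bench: a shallow tray with inside 60 mm along its x and 44 mm along its y, walls 5 mm thick, rim 10 mm and inner floor 5 mm above the bench, on a thin black base. Origin: centre of its underside, on the bench. A cube lies along it, its x along the pocket's x (either way); fully down, the cube's centre is 25 mm above the bench.

How it is judged:
On the way, in this order (a step that is already met when the one before it is completed fails the run):
1. both objectives stand fully down in the seats of their colours and both filter cubes lie flat in the pockets of theirs, released, with the red objective not yet capped (horizontal distance between obj_red_c and seat_red below 0.01 m and height (world z) of obj_red_c between 0.031 and 0.039 m and angle between each of obj_red_c, obj_blue_c, cube_green_c, cube_yellow_c's own z axis and vertical below 0.12 rad and horizontal distance between obj_blue_c and seat_blue below 0.01 m and height (world z) of obj_blue_c between 0.031 and 0.039 m and horizontal distance between cube_green_c and pocket_green below 0.012 m and height (world z) of cube_green_c between 0.021 and 0.0285 m and horizontal distance between cube_yellow_c and pocket_yellow below 0.012 m and height (world z) of cube_yellow_c between 0.021 and 0.0285 m and contact force between the fingers and obj_red below 0.2 N and contact force between the fingers and obj_blue below 0.2 N and contact force between the fingers and cube_green below 0.2 N and contact force between the fingers and cube_yellow below 0.2 N and not (horizontal distance between cap_wide_c and obj_red_c below 0.008 m and z of cap_wide_c in the frame of obj_red_c between 0.009 and 0.018 m and angle between cap_wide_c's own z axis and vertical below 0.15 rad)), for 0.2 s.
2. the dust cap that fits is fully down over the red-ringed objective (horizontal distance between cap_wide_c and obj_red_c below 0.008 m and z of cap_wide_c in the frame of obj_red_c between 0.009 and 0.018 m and angle between cap_wide_c's own z axis and vertical below 0.15 rad), for 0.2 s.
At the end, for the whole second after the job is handed in: All at rest and upright (0.12 rad): objectives within 10 mm of their seats, centres 31-39 mm up; cubes within 12 mm of their pockets, centres 21-28.5 mm up; wider cap within 8 mm of the red objective, centre 9-18 mm above its, tilt under 0.15; narrower cap standing on the bench (all of step 2 and horizontal distance between obj_red_c and seat_red below 0.01 m and height (world z) of obj_red_c between 0.031 and 0.039 m and angle between each of obj_red_c, obj_blue_c, cube_green_c, cube_yellow_c's own z axis and vertical below 0.12 rad and horizontal distance between obj_blue_c and seat_blue below 0.01 m and height (world z) of obj_blue_c between 0.031 and 0.039 m and horizontal distance between cube_green_c and pocket_green below 0.012 m and height (world z) of cube_green_c between 0.021 and 0.0285 m and horizontal distance between cube_yellow_c and pocket_yellow below 0.012 m and height (world z) of cube_yellow_c between 0.021 and 0.0285 m and linear speed of each of obj_red, obj_blue, cube_green, cube_yellow, cap_wide, cap_narrow below 0.02 m/s and height (world z) of cap_narrow_c below 0.025 m and angle between cap_narrow_c's own z axis and vertical below 0.3 rad); the robot touches nothing.
It fails at once if an objective or filter cube is knocked over (tilted more than 0.8 rad) (angle between any of obj_red_c, obj_blue_c, cube_green_c, cube_yellow_c's own z axis and vertical above 0.8 rad).
It fails at once if an objective or filter cube is dropped (moves faster than 0.7 m/s, a fall of about 25 mm, while no finger touches it) ((linear speed of obj_red above 0.7 m/s and contact force between the fingers and obj_red below 0.05 N) or (linear speed of obj_blue above 0.7 m/s and contact force between the fingers and obj_blue below 0.05 N) or (linear speed of cube_green above 0.7 m/s and contact force between the fingers and cube_green below 0.05 N) or (linear speed of cube_yellow above 0.7 m/s and contact force between the fingers and cube_yellow below 0.05 N)).
It also fails if it takes over 134 s, if anything falls off the work surface, if the arm or the gripper's body presses on something with over 40 N, if the wrist force passes 120 N, or if a joint passes its speed limit or range.

## Working session

There is one attempt and no reset: what is moved stays moved. The work goes in short steps, each a Python script; the robot and the scene stay as the last script left them, time stands still between calls to the robot, and variables do not carry over. Pictures are saved under pics/ and viewed, about 12 in all and at most 16, crops included, and the job is handed in when it is done.

```bash
mkdir -p pics; ls; python3 - <<'E'
from station import r
import cv2, numpy as np
s=r.state(); print(s['time_s'],s['ee_pos'],s['eef_rot'],s['gripper_width'])
names="obj_red_c obj_blue_c cube_green_c cube_yellow_c cap_wide_c cap_narrow_c seat_red seat_blue pocket_green pocket_yellow".split()
for cam in("scene","top"):
    f=r.grab_frame(cam); cv2.imwrite(f"pics/{cam}0.png",f["color"])
    print(cam,f["fx"],f["cx"],f["cy"],np.round(f["extrinsics"],3).tolist())
    for n in names:
        print(n,[(np.round(d["point"],3).tolist(),round(d["p"],2)) for d in r.boxes_of(f,n)[:3]])
print(r.state()['time_s'])
E
```

```text
pics
0.0 [ 0.20497245 -0.53655107  0.24734848] [ 9.83412238e-01  1.81381620e-01 -7.97802728e-05 -1.03482931e-03] 1.0034205862252217
scene 501.2817282415973 325.7195270635228 229.39208185993527 [[0.196, 0.98, 0.019, -0.092], [0.636, -0.112, -0.763, -0.286], [-0.746, 0.162, -0.646, 1.355], [0.0, 0.0, 0.0, 1.0]]
obj_red_c [([0.464, -0.309, 0.035], 0.9)]
obj_blue_c [([0.596, 0.139, 0.036], 0.85)]
cube_green_c [([0.6, -0.167, 0.04], 0.7)]
cube_yellow_c [([0.444, 0.155, 0.03], 0.76), ([0.614, 0.285, 0.0], 0.68)]
cap_wide_c [([0.618, -0.008, 0.035], 0.78)]
cap_narrow_c [([0.448, -0.167, 0.033], 0.72)]
seat_red [([0.434, -0.012, 0.006], 0.88)]
seat_blue [([0.614, 0.285, 0.0], 0.95)]
pocket_green [([0.597, -0.286, 0.004], 0.77)]
pocket_yellow [([0.442, 0.313, 0.002], 0.63), ([0.597, -0.166, 0.042], 0.39)]
top 572.5122242701206 315.0807168991713 248.67609536237836 [[-0.01, -1.0, 0.007, 0.003], [-0.995, 0.01, -0.094, 0.514], [0.094, -0.008, -0.996, 1.039], [0.0, 0.0, 0.0, 1.0]]
obj_red_c [([0.448, -0.301, 0.041], 0.86)]
obj_blue_c [([0.58, 0.142, 0.045], 0.51)]
cube_green_c [([0.584, -0.165, 0.039], 0.94), ([0.432, -0.008, 0.006], 0.52)]
cube_yellow_c [([0.429, 0.157, 0.04], 0.93)]
cap_wide_c [([0.604, -0.002, 0.041], 0.66), ([0.584, -0.167, 0.04], 0.21)]
cap_narrow_c [([0.435, -0.163, 0.036], 0.74)]
seat_red [([0.432, -0.005, 0.001], 0.96), ([0.582, 0.143, 0.048], 0.74)]
seat_blue [([0.609, 0.286, 0.007], 0.79)]
pocket_green [([0.589, -0.284, 0.006], 0.82)]
pocket_yellow [([0.437, 0.312, 0.003], 0.71), ([0.436, -0.163, 0.04], 0.38)]
1.1
```

View pics/top0.png

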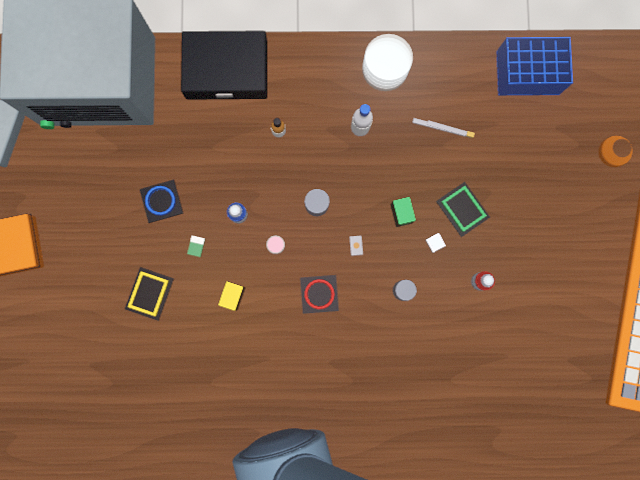

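View pics/scene0.png

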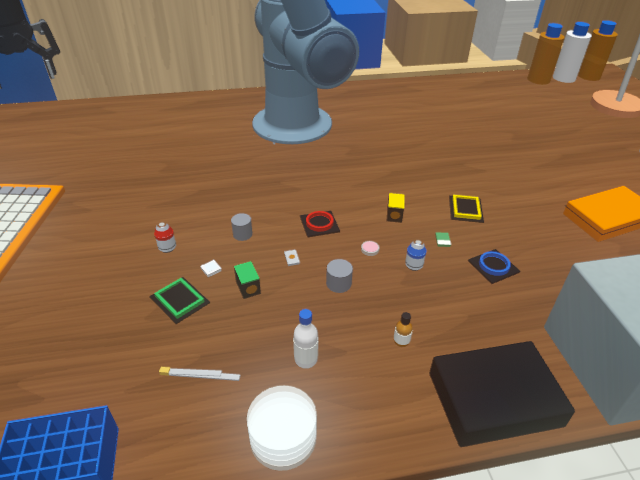

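The top view shows blue seat (160,201), yellow pocket (150,293), blue objective (237,212), yellow cube (231,296), red seat (319,294), wide cap (317,202), narrow cap (405,290), green cube (404,211), green pocket (464,208) and red objective (486,281). The larger cap in both views is at x≈0.60, matching the network. Next I measure accurately from the masks on planes of known height.

```bash
cat > vis.py <<'E'
import cv2, numpy as np
def ray(f,uv,z):
    """pixels -> world points on the plane z"""
    E=np.array(f["extrinsics"]); R,t=E[:3,:3],E[:3,3]
    uv=np.atleast_2d(uv).astype(float)
    d=np.c_[(uv[:,0]-f["cx"])/f["fx"],(uv[:,1]-f["cy"])/f["fy"],np.ones(len(uv))]@R
    c=-R.T@t
    return (c+d*((z-c[2])/d[:,2])[:,None])[:,:2]
def proj(f,p):
    E=np.array(f["extrinsics"]); q=E[:3,:3]@np.asarray(p)+E[:3,3]
    return np.array([f["fx"]*q[0]/q[2]+f["cx"],f["fy"]*q[1]/q[2]+f["cy"]])
HUE={"red":[(0,8),(172,180)],"blue":[(105,125)],"green":[(45,85)],"yellow":[(22,35)]}
def colmask(f,col,vmin=110,smin=120):
    h=cv2.cvtColor(f["color"],cv2.COLOR_BGR2HSV)
    m=np.zeros(h.shape[:2],bool)
    for a,b in HUE[col]: m|=(h[...,0]>=a)&(h[...,0]<=b)
    return m&(h[...,1]>smin)&(h[...,2]>vmin)
def near(f,m,p,rad):
    """mask pixels within rad (m) of p, largest blobs kept together"""
    u=proj(f,p); yy,xx=np.nonzero(m); 
    d=np.linalg.norm(ray(f,np.c_[xx,yy],p[2])-np.array(p[:2]),axis=1)<rad
    return np.c_[xx,yy][d]
def rect(f,px,z):
    """outer rectangle of pixels in world plane z: centre, (long,short) mm, yaw of the long side"""
    w=ray(f,px,z).astype(np.float32)
    (c,s,a)=cv2.minAreaRect(w*1000); a=np.deg2rad(a)
    if s[0]<s[1]: s=s[::-1]; a+=np.pi/2
    return np.array(c)/1000,np.round(s,1),(a+np.pi/2)%np.pi-np.pi/2
E
python3 - <<'E'
from station import r
from vis import *
G=dict(cube_green=(.585,-.165,.04),cube_yellow=(.43,.157,.04),seat_red=(.433,-.006,.014),seat_blue=(.610,.286,.014),
 pocket_green=(.589,-.284,.01),pocket_yellow=(.437,.312,.01),obj_red=(.45,-.301,.045),obj_blue=(.58,.142,.045))
for cam in("top","scene"):
    f=r.grab_frame(cam)
    for n,p in G.items():
        px=near(f,colmask(f,n.split("_")[1]),p,.045 if n[0]in"ps" else .035)
        if len(px)<8: print(n,len(px)); continue
        c,s,a=rect(f,px,p[2]); (c2,r2)=cv2.minEnclosingCircle((ray(f,px,p[2])*1000).astype(np.float32))
        print(cam,n,len(px),c.round(4),s,round(a,3),"circ",np.round(c2,1),round(r2,1))
    for n in("cap_wide_c","cap_narrow_c","obj_red_c","obj_blue_c"):
        m=r.cut_out(f,n)
        if not m: continue
        yy,xx=np.nonzero(m[0]["pixels"]); px=np.c_[xx,yy]
        if "obj" in n: 
            h=f["color"][yy,xx].astype(int); px=px[(h.min(1)>150)&(h.max(1)-h.min(1)<40)]; z=.06
        else: z=.04
        w=ray(f,px,z); print(cam,n,len(px),w.mean(0).round(4),np.ptp(w,axis=0).round(4))
E
```

```text
top cube_green 400 [ 0.5814 -0.1658] [45.9 31. ] 0.22 circ [ 582.  -166.1] 26.1
top cube_yellow 475 [0.4285 0.1527] [46.1 33.3] -0.33 circ [428.7 152.9] 27.3
top seat_red 295 [ 0.431  -0.0087] [55.9 53.8] 1.561 circ [430.4  -8.6] 28.1
top seat_blue 309 [0.61   0.2904] [54.9 53.5] 1.562 circ [610.1 290.6] 28.6
top pocket_green 347 [ 0.59   -0.2849] [69.8 55.4] 0.582 circ [ 590.1 -285.7] 43.6
top pocket_yellow 494 [0.4346 0.3108] [71.8 56.9] -0.332 circ [435.2 311. ] 44.6
top obj_red 160 [ 0.451  -0.3098] [35.2 34.2] -0.812 circ [ 450.5 -309.7] 18.3
top obj_blue 112 [0.5817 0.1412] [31.6 31.1] 0.001 circ [581.6 141.8] 16.9
top cap_narrow_c 426 [ 0.4353 -0.1643] [0.04   0.0421]
top obj_red_c 105 [ 0.4514 -0.3107] [0.0215 0.0182]
scene cube_green 351 [ 0.5842 -0.164 ] [47.  32.1] 0.22 circ [ 584.8 -165.4] 26.6
scene cube_yellow 241 [0.43  0.155] [50.9 32.7] -0.316 circ [430.5 155. ] 28.3
scene seat_red 309 [ 0.4372 -0.0065] [64.2 55.3] -0.173 circ [436.4  -6. ] 33.2
scene seat_blue 362 [0.6146 0.2927] [64.9 54.7] -0.429 circ [614. 291.] 32.6
scene pocket_green 436 [ 0.5926 -0.2814] [74.6 55.5] 0.591 circ [ 590.3 -282.9] 43.4
scene pocket_yellow 335 [0.4384 0.313 ] [81.9 57.5] -0.338 circ [436.6 311.4] 44.7
scene obj_red 179 [ 0.4605 -0.3068] [38.8 34.3] 0.058 circ [ 458.7 -309.4] 21.6
scene obj_blue 158 [0.592  0.1417] [32.6 31.2] -0.392 circ [589.9 143.1] 18.8
scene cap_wide_c 717 [ 0.6199 -0.0084] [0.0774 0.0503]
scene cap_narrow_c 446 [ 0.4596 -0.1645] [0.0784 0.036 ]
scene obj_red_c 56 [ 0.4607 -0.3076] [0.0219 0.0199]
scene obj_blue_c 62 [0.5904 0.1418] [0.0195 0.0204]
```

```bash
cat > arm.py <<'E'
import numpy as np
from station import r
def down(a): return np.array([np.cos(a/2),np.sin(a/2),0,0])   # tool x at yaw a, z down
def best(p,a):
    """of yaw a and a+pi the quaternion whose joints are nearest the present ones"""
    q0=np.array(r.state()["q"]); o=[]
    for k in(0,np.pi):
        j=r.ik(p,down(a+k))
        if j is not None: o.append((np.abs(np.array(j)-q0).max(),k))
    return down(a+min(o)[1])
def say(t): s=r.state(); print(t,"t=%.1f"%s["time_s"],np.round(s["ee_pos"],4),"w=%.3f"%s["gripper_width"],"F",np.round(s["force"],1),flush=True)
def pick(xy,a,z,effort,zup=.14):
    q=best([*xy,.14],a); r.reach([*xy,.14],q); say("over")
    r.movel([*xy,z],q,.12); r.grip(0.0,effort); say("gripped"); r.movel([*xy,zup],q,.15); say("lifted")
def place(xy,a,z,zup=.14,free=.0):
    """z = TCP height when home; goes down until touch, then opens"""
    q=best([*xy,zup],a); r.reach([*xy,zup],q); r.movel([*xy,z+.015],q,.12)
    hit=r.movel([*xy,z-.003],q,.03,stop_force=4); say("down hit=%s"%hit)
    r.grip(1.0); r.wait(.2); r.movel([*xy,zup],q,.15); say("released")
E
python3 - <<'E'
from arm import *; from vis import *
r.reach([.451,-.310,.20],best([.451,-.310,.20],.365)); say("hover")
f=r.grab_frame("wrist"); cv2.imwrite("pics/w1.png",f["color"])
print(proj(f,[.451,-.310,.06]),proj(f,[.451,-.310,0]))
px=near(f,colmask(f,"red"),(.451,-.31,.045),.03); print(rect(f,px,.045), cv2.minEnclosingCircle((ray(f,px,.042)*1000).astype(np.float32)))
E
```

```text
hover t=2.9 [ 0.4507 -0.311   0.2003] w=0.999 F [-0.3 -0.2  0.5]
[313.61897582 226.07214234] [314.0508253  206.53695101]
(array([ 0.45252084, -0.3096604 ]), array([34.8, 34.3]), np.float64(-1.2089845874189113)) ((451.6753234863281, -310.1927795410156), 17.868743896484375)
```

View pics/w1.png

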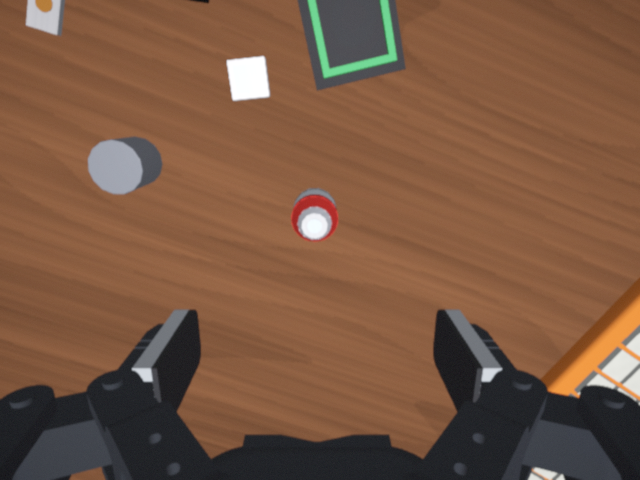

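The wrist picture shows the red objective at (315,215), standing centrally between the fingers. Wrist and top positions agree within about 1 mm, so I pick it.

```bash
python3 - <<'E'
from arm import *; from vis import *
pick([.4517,-.3102],.365,.040,40)
xy=[.4313,-.0086]; a=.365
r.reach([*xy,.16],best([*xy,.16],a)); say("over seat")
f=r.grab_frame("wrist"); cv2.imwrite("pics/w2.png",f["color"])
px=near(f,colmask(f,"red"),(*xy,.014),.05); print(len(px),rect(f,px,.014))
E
```

```text
over t=3.3 [ 0.4501 -0.3101  0.1393] w=0.999 F [ 0.3 -1.1  0.4]
gripped t=4.8 [ 0.4519 -0.3102  0.0405] w=0.380 F [-1.6  0.8  4. ]
lifted t=5.6 [ 0.4511 -0.3097  0.1389] w=0.383 F [ 0.1 -0.6 -2. ]
over seat t=6.8 [ 0.4319 -0.0094  0.1599] w=0.381 F [ 0.3 -0.3 -2.5]
2308 (array([ 0.42346481, -0.01506007]), array([78.3, 56.1]), np.float64(0.7742420484330519))
```

View pics/w2.png

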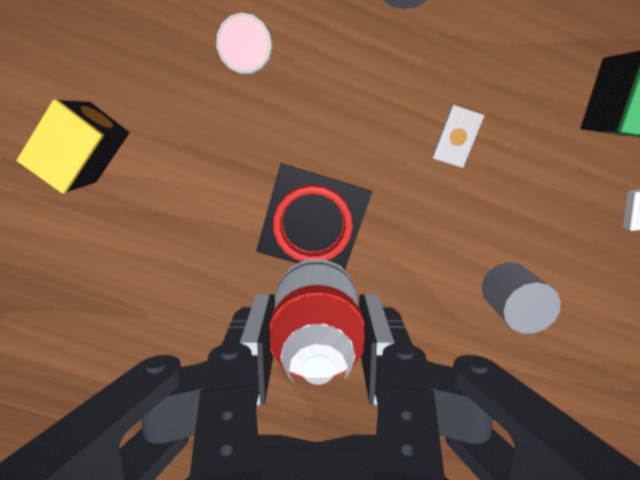

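The objective is gripped straight at (317,330) and the red ring is fully visible at (313,225). I measure the ring from rows above 268 and place.

```bash
python3 - <<'E'
from arm import *; from vis import *
f=r.grab_frame("wrist"); px=near(f,colmask(f,"red"),(.4313,-.0086,.014),.05); px=px[px[:,1]<262]
c,rad=cv2.minEnclosingCircle((ray(f,px,.014)*1000).astype(np.float32)); print(c,rad)
c=np.array(c)/1000
assert abs(rad-28)<2 and np.linalg.norm(c-[.431,-.0087])<.006
place(c,.365,.045,zup=.16)
f=r.grab_frame("wrist"); px=near(f,colmask(f,"red"),(*c,.045),.022); print("obj", cv2.minEnclosingCircle((ray(f,px,.047)*1000).astype(np.float32)))
# green cube, look first
xy=[.583,-.165]; a=.22
r.reach([*xy,.2],best([*xy,.2],a)); say("green")
f=r.grab_frame("wrist"); cv2.imwrite("pics/w3.png",f["color"])
px=near(f,colmask(f,"green"),(*xy,.04),.035); print(rect(f,px,.04))
E
```

```text
(431.33404541015625, -7.625302791595459) 28.786619186401367
down hit=True t=8.6 [ 0.4315 -0.0076  0.0455] w=0.383 F [-1.6  0.4  6.6]
released t=10.3 [ 0.4307 -0.0075  0.1593] w=0.998 F [-0.7 -0.7 -0.1]
obj ((431.9413757324219, -7.4258503913879395), 21.763643264770508)
green t=11.2 [ 0.582  -0.1641  0.199 ] w=1.000 F [0.2 0.9 0.1]
(array([ 0.58319672, -0.16572018]), array([45.4, 31. ]), np.float64(0.21892931859916698))
```

View pics/w3.png

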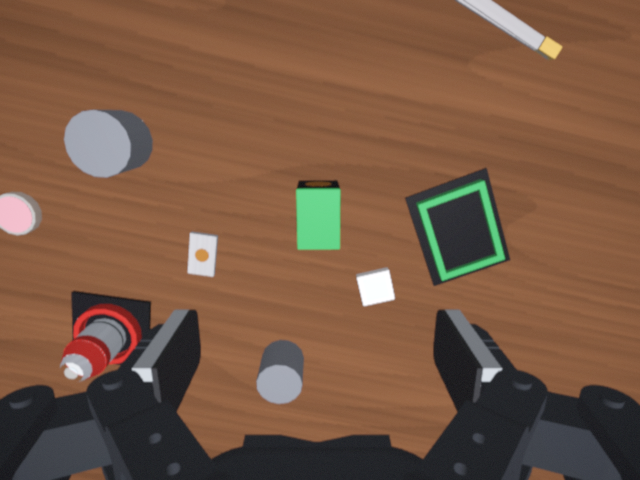

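The red objective stands in its seat at (100,340). The green cube is at (319,220) with its pocket at (458,230), and the fingers will pass clear of the white block at (376,287). I pick and place it, then do the blue objective the same way.

```bash
python3 - <<'E'
from arm import *; from vis import *
f=r.grab_frame("wrist"); px=near(f,colmask(f,"green"),(.59,-.285,.01),.05)
c,s,a=rect(f,px,.01); print(c,s,a)
assert abs(s[0]-70)<5 and abs(s[1]-54)<5 and np.linalg.norm(c-[.590,-.285])<.007
c=(c+[.590,-.2849])/2
pick([.583,-.1657],.219,.032,30)
place(c,a,.037)
xy=[.5817,.1412]; r.reach([*xy,.2],best([*xy,.2],.1)); say("blue")
f=r.grab_frame("wrist"); cv2.imwrite("pics/w4.png",f["color"])
px=near(f,colmask(f,"blue"),(*xy,.045),.03); print(cv2.minEnclosingCircle((ray(f,px,.042)*1000).astype(np.float32)))
px=near(f,colmask(f,"blue"),(.61,.29,.014),.04); print(len(px),cv2.minEnclosingCircle((ray(f,px,.014)*1000).astype(np.float32)))
f=r.grab_frame("top"); px=near(f,colmask(f,"green"),(*c,.045),.03); print("green cube",rect(f,px,.045)); cv2.imwrite("pics/t4.png",f["color"])
E
```

```text
[ 0.59004437 -0.28470209] [72.4 55.7] 0.5871929984795461
over t=11.7 [ 0.5809 -0.1641  0.1392] w=1.000 F [ 0.1 -0.8  0.5]
gripped t=13.3 [ 0.5834 -0.1658  0.0324] w=0.366 F [-0.5  0.1  3. ]
lifted t=14.1 [ 0.5823 -0.1654  0.1389] w=0.370 F [-0.1 -0.3 -1. ]
down hit=True t=16.1 [ 0.59   -0.2849  0.0373] w=0.368 F [-0.7 -0.1  4.3]
released t=17.7 [ 0.5895 -0.2845  0.139 ] w=1.001 F [-0.8  0.1  0.1]
blue t=19.4 [0.5817 0.1406 0.1996] w=1.002 F [ 0.  -0.   0.1]
((582.1494750976562, 143.38821411132812), 17.40544891357422)
1907 ((610.6690673828125, 289.969482421875), 30.091360092163086)
green cube (array([ 0.59069653, -0.28547455]), array([59.4, 32.4]), np.float64(0.5874910727845535))
```

View pics/w4.png

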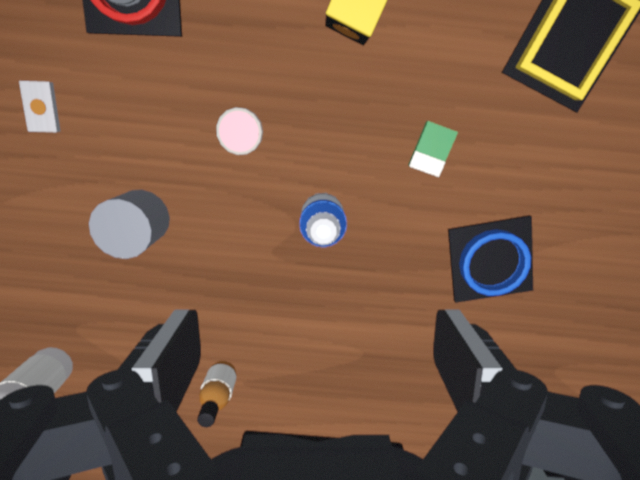

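The blue objective is at (323,222) and its seat at (496,263), with the bottle well clear at (215,390). The green cube is home.

```bash
python3 - <<'E'
from arm import *; from vis import *
pick([.582,.1428],.1,.040,40)
c=[.6104,.2900]; place(c,.1,.045,zup=.16)
f=r.grab_frame("wrist"); px=near(f,colmask(f,"blue"),(*c,.045),.022); print("obj", cv2.minEnclosingCircle((ray(f,px,.047)*1000).astype(np.float32)))
xy=[.429,.153]; r.reach([*xy,.2],best([*xy,.2],-.33)); say("yellow")
f=r.grab_frame("wrist"); cv2.imwrite("pics/w5.png",f["color"])
px=near(f,colmask(f,"yellow"),(*xy,.04),.035); print(rect(f,px,.04))
px=near(f,colmask(f,"yellow"),(.435,.311,.01),.055); print(rect(f,px,.01))
E
```

```text
over t=19.9 [0.5805 0.1421 0.1389] w=0.998 F [0.2 0.5 0.8]
gripped t=21.4 [0.5824 0.143  0.0406] w=0.382 F [-1.6  0.9  4.6]
lifted t=22.2 [0.5812 0.1426 0.1388] w=0.376 F [ 0.4 -0.3 -2.7]
down hit=True t=24.4 [0.6105 0.2901 0.0457] w=0.380 F [-0.6  0.4  5. ]
released t=26.1 [0.6098 0.2898 0.159 ] w=1.000 F [ 0.  -0.1 -0.7]
obj ((609.7451171875, 289.9391174316406), 21.778162002563477)
yellow t=27.0 [0.43   0.1534 0.2   ] w=0.999 F [-0.4 -0.3  0.7]
(array([0.42866373, 0.15370544]), array([46.2, 32.7]), np.float64(-0.33132453700703035))
(array([0.43493777, 0.31131503]), array([71.4, 58.2]), np.float64(-0.3346150056918784))
```

View pics/w5.png

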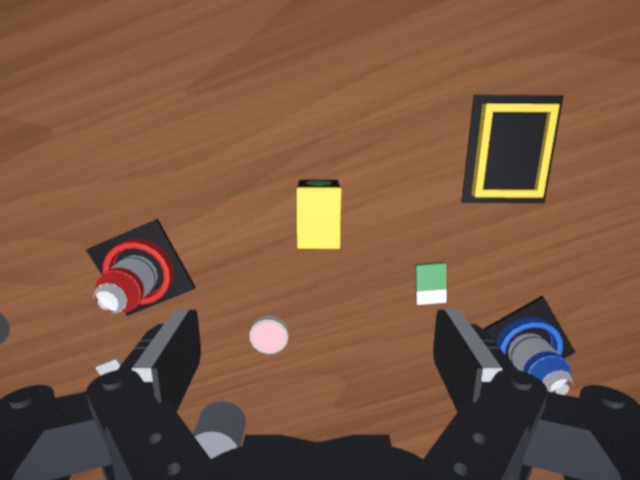

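Both objectives stand in their seats, at (135,270) and (535,345). The yellow cube is at (319,217) and its pocket at (515,150).

```bash
python3 - <<'E'
from arm import *; from vis import *
pick([.4287,.1535],-.331,.032,30)
place([.4348,.3111],-.333,.037)
f=r.grab_frame("top")
for n,p in dict(yellow=(.435,.311,.045),green=(.59,-.285,.045)).items():
    print(n,rect(f,near(f,colmask(f,n,smin=90),p,.022),.045))
for n,p in dict(red=(.4315,-.008,.05),blue=(.6104,.29,.05)).items():
    print(n,cv2.minEnclosingCircle((ray(f,near(f,colmask(f,n),p,.02),.047)*1000).astype(np.float32)))
xy=[.603,-.002]; r.reach([*xy,.2],best([*xy,.2],.0)); say("cap")
f=r.grab_frame("wrist"); cv2.imwrite("pics/w6.png",f["color"])
f2=r.grab_frame("scene"); cv2.imwrite("pics/s6.png",cv2.resize(f2["color"][150:330,130:530],(800,360)))
for d in r.cut_out(f,"cap_wide_c")[:3]:
    yy,xx=np.nonzero(d["pixels"]); print(d["p"],xx.mean(),yy.mean())
h=cv2.cvtColor(f["color"],cv2.COLOR_BGR2HSV); u=proj(f,[*xy,.04]).astype(int); print(u,h[u[1]-25:u[1]+26:10,u[0]-40:u[0]+41:10].tolist())
E
```

```text
over t=27.4 [0.4281 0.1537 0.1391] w=0.998 F [ 0.3 -0.1 -0. ]
gripped t=29.0 [0.4291 0.1536 0.0324] w=0.373 F [ 0.2 -0.3  4.1]
lifted t=29.9 [0.4279 0.1533 0.1391] w=0.368 F [-0.6 -0.6 -0.9]
down hit=True t=31.9 [0.4348 0.3112 0.0372] w=0.369 F [-1.3 -0.4  4.1]
released t=33.6 [0.4343 0.3108 0.1392] w=1.001 F [-0.2 -0.6 -0.4]
yellow (array([0.44132065, 0.30864697]), array([36. , 30.4]), np.float64(0.9109804567065165))
green (array([ 0.59034558, -0.28585281]), array([43.2, 32.6]), np.float64(0.5897673431472712))
red ((432.9080810546875, -9.225763320922852), 18.808576583862305)
blue ((610.9044189453125, 290.7907409667969), 19.894166946411133)
cap t=35.0 [ 0.6025 -0.001   0.1995] w=1.000 F [-0.7  1.4 -1.3]
0.62 313.00327478416193 216.0
[317 221] [[[11, 134, 141], [11, 133, 138], [114, 19, 186], [111, 18, 194], [114, 18, 194], [114, 19, 192], [177, 25, 90], [12, 138, 139], [12, 135, 140]], [[11, 136, 146], [114, 19, 187], [112, 20, 194], [111, 18, 194], [111, 18, 194], [111, 18, 193], [114, 18, 193], [12, 135, 145], [11, 134, 145]], [[12, 137, 143], [110, 20, 193], [111, 18, 193], [111, 18, 193], [111, 18, 193], [113, 17, 192], [114, 19, 192], [12, 136, 141], [11, 135, 142]], [[12, 136, 133], [111, 19, 192], [113, 17, 192], [111, 19, 192], [114, 19, 192], [114, 19, 192], [111, 19, 191], [12, 134, 137], [11, 135, 138]], [[12, 132, 139], [173, 15, 158], [112, 20, 192], [114, 18, 193], [112, 20, 192], [111, 19, 191], [112, 20, 190], [12, 133, 140], [12, 137, 141]], [[12, 136, 131], [12, 135, 132], [178, 25, 150], [111, 19, 191], [110, 20, 192], [120, 13, 177], [12, 139, 136], [11, 135, 136], [12, 137, 138]]]
```

View pics/w6.png

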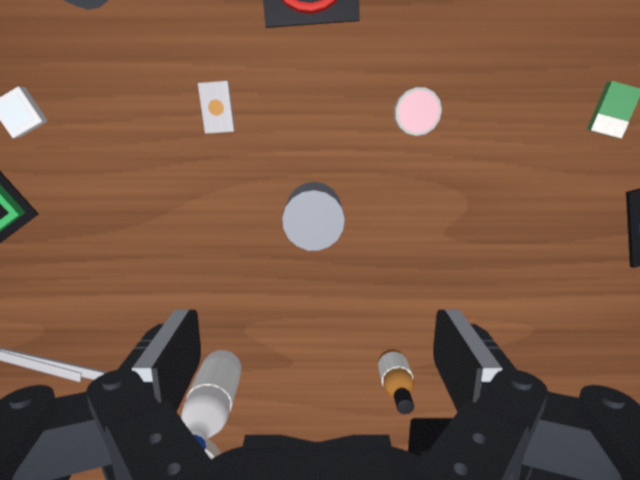

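View pics/s6.png

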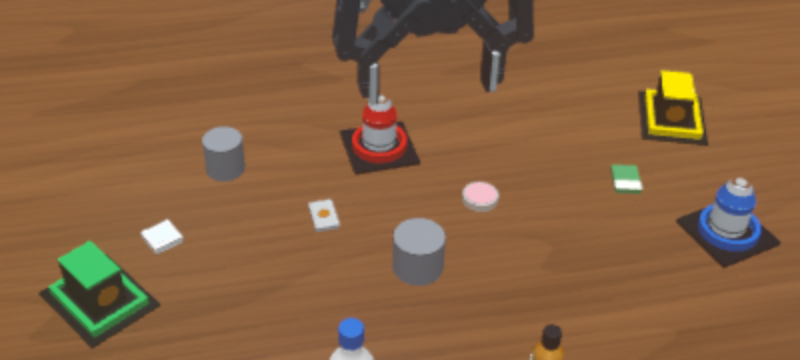

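All four are home: the scene crop shows the green (95,275), yellow (675,105), red (380,130) and blue (733,210) parts seated upright. The larger cap is at (313,220) in the wrist view. I check its diameter, then cap the red objective.

```bash
python3 - <<'E'
from arm import *; from vis import *
f=r.grab_frame("wrist"); h=cv2.cvtColor(f["color"],cv2.COLOR_BGR2HSV)
px=near(f,(h[...,1]<40)&(h[...,2]>172),(.603,-.002,.04),.035)
c,rad=cv2.minEnclosingCircle((ray(f,px,.04)*1000).astype(np.float32)); print(c,rad); c=np.array(c)/1000
assert 21.5<rad<25 and np.linalg.norm(c-[.603,-.002])<.01
pick(c,0,.030,20,zup=.18)
xy=[.4317,-.0076]; q=best([*xy,.18],0); r.reach([*xy,.18],q); r.movel([*xy,.12],q,.1); say("above")
cv2.imwrite("pics/w7.png",r.grab_frame("wrist")["color"])
E
```

```text
(601.9596557617188, -5.032354354858398) 22.342193603515625
over t=35.5 [ 0.6002 -0.0044  0.139 ] w=1.001 F [-0.  -0.1  0.3]
gripped t=37.0 [ 0.6025 -0.0051  0.0308] w=0.538 F [-0.8 -0.1  4.5]
lifted t=38.2 [ 0.6012 -0.005   0.1788] w=0.537 F [-0.4 -0.5 -0.1]
above t=39.6 [ 0.4324 -0.0077  0.1203] w=0.537 F [ 0.6 -0.4 -0.4]
```

View pics/w7.png

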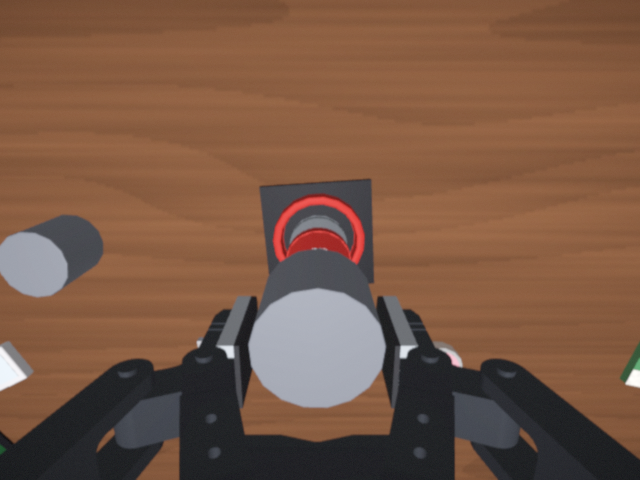

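The jaw opening is 45.7 mm, so this is the wider cap. It is held straight at (317,340), in line with the objective at (318,240). I lower it.

```bash
python3 - <<'E'
from arm import *; from vis import *
xy=[.4317,-.0076]; q=r.state()["eef_rot"]
r.movel([*xy,.088],q,.1); hit=r.movel([*xy,.055],q,.03,stop_force=4); say("hit=%s"%hit)
if r.state()["ee_pos"][2]<.061:
    r.grip(1.0); r.wait(.3); r.movel([*xy,.18],q,.12); r.reach([.35,-.30,.25],best([.35,-.30,.25],.365)); say("clear")
f=r.grab_frame("scene"); cv2.imwrite("pics/s8.png",cv2.resize(f["color"][150:330,130:530],(800,360)))
f=r.grab_frame("top"); h=cv2.cvtColor(f["color"],cv2.COLOR_BGR2HSV)
px=near(f,(h[...,1]<50)&(h[...,2]>130),(*xy,.068),.035)
if len(px): print(cv2.minEnclosingCircle((ray(f,px,.068)*1000).astype(np.float32)))
print(rect(f,near(f,colmask(f,"yellow"),(.435,.311,.045),.022),.045))
E
```

```text
hit=True t=41.1 [ 0.4315 -0.0076  0.0587] w=0.539 F [-1.5  0.1  6.7]
clear t=44.2 [ 0.35   -0.2992  0.2494] w=0.997 F [-0.3  0.2  0.4]
((430.53948974609375, -9.702491760253906), 22.509883880615234)
(array([0.43464926, 0.31023224]), array([43.5, 36.8]), np.float64(-0.3424893072449695))
```

View pics/s8.png

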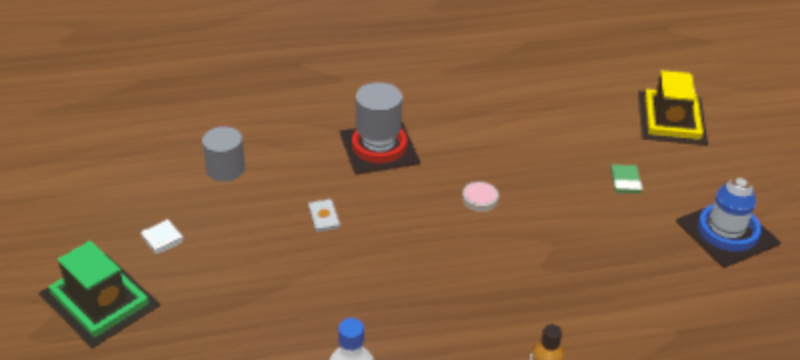

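The cap is fully down and level over the red objective at (380,115). The narrow cap still stands at (223,153), and the other three optics are home and the arm is clear.

```bash
python3 -c "
from station import r
r.wait(.5); print(r.job_done())"
```

```text
the job is handed in; nothing more can be done
None
```

I put both objectives into their round seats and both filter cubes into their pockets. I then lowered the wider cap (45.7 mm between the jaws) over the red objective and handed the job in at about 45 s of the 134 s allowed. The judge gives no verdict, so the result below rests on my own checks.

- **Position:** Each part touched down at the expected height. The last position checks put the cubes and objectives within about 2 mm of their targets.
- **Cap:** It seated with the gripper at 58.7 mm, against 58 mm expected. From above, its centre is about 2.5 mm from the objective's.
- **Final picture:** All four parts stand upright, the cap is level, the narrower cap is still standing on the bench, and the arm is clear.

Two checks disagreed along the way:

- **Scene camera:** Its first estimates of the objective tips were about 9 mm off the top camera's. I put this down to the side of the cone being in view and trusted the top and wrist cameras, which agreed within about 2 mm.
- **Yellow cube:** One reading from the top camera was about 7 mm off. I took this to be the arm in the way. A repeat with the arm clear was within 1 mm.

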